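# Latch the make-up case

## Task

Fasten the make-up case that stands ajar on the dressing table: lift the loose steel loop of its draw latch over the keeper's hook so that it drops in behind it, then press the latch's lever over past centre until it lies fully flat and the lid is drawn shut. Work gently: stop pressing as soon as the lever is home, do not lean hard on the lever or the lid, leave the jar, tin, brush and powder compact undisturbed, and let go at the end.

Things in the scene. Friction and masses are not known exactly. Their poses are not given: they have to be found in the camera images.
- case: Pink make-up case with aluminium edging, 300 mm wide, fixed, standing on its hinges 170 mm tall so the edge that opens faces up. Origin at its foot on the parting line; x horizontally along the latch, y along the width, z up. Deep half x -110 to 0 mm, lid half x 0 to 55 mm plus a 5 mm gap. Nothing on its top within 70 mm of the latch in y
- lid: Lid half of the case, hinged at its foot; origin there, on the parting line; its top is 170 mm up. While the latch is loose a springy seal holds it 5 mm ajar (about 50 N at the keeper to close, but only 8 N on the lever, 50 mm from its pivot)
- pivot (a point): Pivot axis of the latch's lever, mid-width, on the deep half: 30 mm short of the parting line, 12 mm above the case's top. Axes as the case's. All latch parts are plain steel and centred on y = 0 here
- lever (a joint): Lever angle about the pivot (about its -y), rad. The lever points 1.396 + value up from +x. 0: most open, leaning to the lid; it grows as the lever swings over, away from the lid; 1.745: flat on its stop, along -x. Dead centre near 1.62. Stiff (0.14 N m friction): it stays where left, does not snap home and must be pressed onto its stop, felt as a hard rise of force
- handle: The lever's steel strip, the part to press: 22 mm wide, 4 mm thick, from the pivot (its origin) to 68 mm out along its x. The loop is hinged to it 20 mm from the pivot: swinging the lever to flat draws the loop away from the lid, pulling the loop towards the lid raises the lever
- handle_end (a point): Centre of the rounded end of the lever's strip, 64 mm from the pivot. Over its last 16 mm of travel it rubs down against an upright spring clip
- clip_top (a point): Top of the spring clip, a steel tongue 22 mm wide, 30 mm tall on the deep half's top, its face 66 mm to -x of the pivot. The lever's end pushes it back 2 mm and rubs down it, so the last 16 mm to flat take a push growing to about 19 N (50 mm from the pivot) right up to the stop
- loop_pin (a point): Hinge pin of the loop on the lever, 20 mm from the pivot. The loop swings freely on it and falls when let go. It is a stiff steel rectangle 36 mm wide over its two side strips (each 4 mm wide, 6 mm high, 28 mm apart inside), which can be gripped from above about 15 mm short of the end bar
- loop_bar (a point): Centre of the loop's end bar, a 6 mm round bar across y, 64.5 mm from its pin. At the start it rests loosely on top of the keeper's hook. Lifted 5 mm and drawn in +x to about 12 mm past the keeper point (7 to 13 N, from the stiff lever) (lever near 0.15) it can go down behind the hook, to 1.5 mm below the keeper point
- keeper (a point): Seat of the hooked bar, 4.5 mm above the lid's top. Axes as the lid's. The keeper, 20 mm wide, is a steel hook on the lid: its post's far face is 3 mm to -x of here; its head (underside 4.5 mm, top 8.5 mm above here) reaches 6 mm to +x, so the bar's centre passes beyond +9 mm, goes down and is drawn back under the head. From pivot along x: 49.5 mm ajar, 44.5 mm shut
- compact: Round black powder compact, 68 mm across, 16 mm high, lying loose on the deep half's top, 110 mm to the side of the latch; origin under its centre. Leave it
- jar: Cream jar, 60 mm across, 55 mm high, on the table on the robot's side of the case; origin under its centre. Leave it
- tin: Round tin, 68 mm across, 45 mm high, next to the jar; origin under its centre. Leave it
- brush: Make-up brush 170 mm long, 30 mm across its round head, lying on the table beyond the case. Leave it

How it is judged:
By the outcome, as a careful person would: the job done as asked, in the order asked, and still so for the second after the job is handed in, with the robot touching nothing.
It also fails if it takes over 58 s, if anything falls off the work surface, if the arm or the gripper's body presses on something with over 40 N, if the wrist force passes 120 N, or if a joint passes its speed limit or range.

## Robot

A 6-joint arm with a two-finger parallel gripper is mounted at the origin on the work surface. World frame = base frame: x ahead of the robot, y to its left, z up, the work surface at z = 0. Lengths are in m, angles in degrees, forces in N, time in s.
With the tool pointing down it reaches from about 0.35 to 0.875 m from the base axis. Payload 4.2 kg.
Tool frame: the origin (TCP) lies midway between the tips of the shut fingers; the grasp point (between the pads) lies 19 mm behind it; z points along the fingers, y is the direction in which the jaws open and shut (so a half turn about z gives the same grasp; the last joint's range is limited). The gripper opens to 87 mm and grips with 3 to 60 N. Pads are 19 mm wide; open, the fingers measure 117 mm over their backs; the gripper's body (75 mm by 190 mm) begins 51 mm behind the grasp point.
Start: joints at [90.504, 22.042, 0.453, 0, -68.411, -14.817], TCP at [0.154, 0.606, 0.223] pointing down, gripper open.
Joint ranges: [-179.83, 179.83], [-69.29, 118.12], [-61.27, 80.66], [-181.25, 117.63], [-171.15, -9.14], [-177.46, 177.46]. Speed limits (degrees/s): [159.86, 159.86, 180, 180, 180, 180].

## Interface

Orientations are given as a 3x3 rotation matrix whose columns are the frame's x, y, z axes.
In Python, from station import r gives the robot as it stands.
- The arm moves only by the tool play_rows, never from a script. Its argument "commands" is a list that holds one entry, the list of rows, each a list of 7 numbers: the shift along the world's x, y, z in m, then the turn, a rotation vector about the world's x, y, z in rad, then the closure, from 0 (fully open) to 1 (shut). A call has 1 to 5 rows; each row is the pose to reach, as a shift and turn from the pose commanded when the call began; what a row does not reach only later rows make up. A row lasts 1/10 s, in which the tool goes at most 50 mm and 8.59 degrees, less where a joint would pass 70% of its speed; a pose out of reach is approached as far as the arm can. A call with a gripper value outside its range is refused whole. The fingers move at their own pace and stop on an object; the grip force is fixed at half the most. Time passes only in rows, so rows that repeat a pose let the fingers close. It gives the time, the measured TCP pose, the force and the opening at its end, in the units of the state.
- r.sense(): the state, without advancing time (a new reading comes with each control period).
- r.capture(name): name is "scene" or "top"; returns a dict with "image" (400x640x3 uint8, red, green, blue), "range_z" (400x640 float32, m along the optical axis (not along the pixel's ray), 0 where there is no reading), "intrinsics" (3x3 intrinsics, pixels), "extrinsics" (4x4, takes a point from camera to world coordinates). Camera axes: x right, y up, looking along -z (the intrinsics and any distortion apply to the point x, -y, -z); pixel columns grow to the right and rows downward; lengths in m; the calibration is good to about 2 mm. A picture is of the moment at which its call begins.
- r.finish_job(): hands the job in, once; it reports no verdict.
The state is a dict: "time_s": time; "joints": joint angles; "joint_velocities": joint speeds; "effort": joint torques, N m; "tcp_pos": TCP position; "ee_rot": TCP orientation; "wrist_force": force on the tool from outside, world axes, zero at the start; "moment": the same for the moment, N m; "gripper_width": opening from 0.0 (shut) to 1.0 (fully open).
Only numpy, scipy, OpenCV 4.12 (cv2) and the standard library are available. Lean on these libraries where they do the work, as an engineer would, in place of code of your own. Each camera call takes 0.05 s, during which the arm holds its last target. There are 200 camera calls.

## Working session

There is one attempt and no reset: what is moved stays moved. The work goes in short steps, Python scripts to look and compute and a tool call to move; the robot and the scene stay as the last step left them, time stands still between calls to the robot, and variables do not carry over. Pictures are saved under pics/ and viewed, about 8 in all and at most 12, crops included, and the job is handed in when it is done.

Besides the shell and the picture viewer there is one more tool, called after "Emit:" as name(argument=value, ...), one argument or row to a line, values as JSON. play_rows: Moves the arm, as the interface text tells. Its arguments: {"type":"object","properties":{"commands":{"type":"array","items":{"type":"array","items":{"type":"array","items":{"type":"number"}}}}},"required":["commands"]}

```bash
ls; mkdir -p pics
cat > h.py <<'E'
import numpy as np,cv2
from station import r
def cap(n):
    c=r.capture(n); np.savez('/tmp/%s.npz'%n,**c); return c
def pts(c):
    K=np.array(c['intrinsics']);z=c['range_z'];v,u=np.mgrid[0:400,0:640]
    p=np.stack([(u-K[0,2])/K[0,0]*z,-(v-K[1,2])/K[1,1]*z,-z],-1)
    E=np.array(c['extrinsics']);return p@E[:3,:3].T+E[:3,3]
def save(n,im,s=1): cv2.imwrite('pics/%s.png'%n,cv2.resize(im[...,::-1],None,fx=s,fy=s,interpolation=cv2.INTER_CUBIC))
E
python3 - <<'E'
from h import *
a=cap('scene');b=cap('top')
save('two',np.vstack([a['image'],b['image']]),0.75)
for c in(a,b):
    print(np.round(c['intrinsics'],1).tolist(),np.round(c['extrinsics'],3).tolist())
    P=pts(c);print((c['range_z']>0).mean())
print({k:np.round(v,3).tolist() for k,v in r.sense().items()})
E
```

```text
pics
[[508.8, 0.0, 314.4], [0.0, 508.8, 205.8], [0.0, 0.0, 1.0]] [[0.771, -0.442, 0.458, 0.99], [0.636, 0.533, -0.557, -0.489], [0.002, 0.722, 0.692, 0.806], [0.0, 0.0, 0.0, 1.0]]
0.99612890625
[[428.7, 0.0, 318.8], [0.0, 428.7, 201.7], [0.0, 0.0, 1.0]] [[0.015, 0.983, -0.182, 0.41], [-1.0, 0.013, -0.013, 0.051], [-0.011, 0.182, 0.983, 0.946], [0.0, 0.0, 0.0, 1.0]]
0.99596875
{'time_s': 0.1, 'joints': [90.505, 22.086, 0.387, -0.022, -68.412, -14.815], 'joint_velocities': [0.038, -0.092, 0.222, 0.139, -0.124, 0.005], 'effort': [0.0, -39.169, 18.794, 4.232, 0.013, -0.0], 'tcp_pos': [0.154, 0.605, 0.222], 'ee_rot': [[0.969, -0.247, -0.0], [-0.247, -0.969, -0.002], [0.0, 0.002, -1.0]], 'wrist_force': [0.081, -0.516, 0.454], 'moment': [-0.01, 0.031, -0.02], 'gripper_width': 1.002}
```

View pics/two.png

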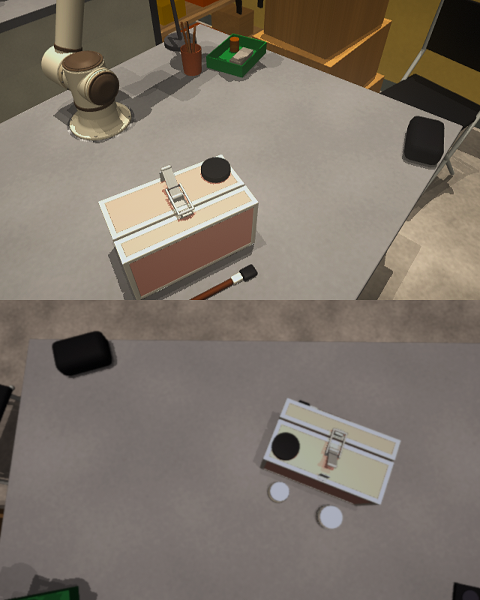

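The case shows in both views: latch at about (335,445) in the lower (top) picture and (178,190) in the upper one, lid on the far side from the robot. Next I fit the case top from depth.

```bash
cat > m.py <<'E'
from h import *
ld=lambda n:dict(np.load('/tmp/%s.npz'%n))
C=[]
for n in('scene','top'):
    c=ld(n);P=pts(c);reg=(P[...,0]>.3)&(P[...,0]<.9)&(abs(P[...,1])<.4)
    m=reg&(abs(P[...,2]-.17)<.006)
    nn,lab,st,ce=cv2.connectedComponentsWithStats(cv2.morphologyEx(m.astype(np.uint8),cv2.MORPH_CLOSE,np.ones((9,9))))
    k=1+st[1:,4].argmax();m&=lab==k
    q=P[m];print(n,m.sum(),'z',np.median(q[:,2]))
    (cx,cy),sz,ang=cv2.minAreaRect(q[:,:2].astype(np.float32));print((cx,cy),sz,ang)
    bx=cv2.boxPoints(((cx,cy),sz,ang));print(bx.round(4).tolist())
    s=reg&(P[...,2]>.176)&(P[...,2]<.3)
    v,u=np.nonzero(s);print('steel px',u.min(),u.max(),v.min(),v.max())
    C.append(P[s])
np.save('/tmp/hi.npy',np.vstack(C))
c=ld('scene');save('s2',c['image'][190:300,150:330],4)
E
python3 m.py
```

```text
scene 13666 z 0.16728563241493632
(0.5650753378868103, -0.1660393476486206) (0.3001459836959839, 0.17329496145248413) 68.99755096435547
[[0.430400013923645, -0.2750999927520752], [0.592199981212616, -0.33719998598098755], [0.6998000144958496, -0.05700000002980232], [0.5379999876022339, 0.005100000184029341]]
steel px 212 307 209 289
top 12570 z 0.16825721226642743
(0.5627038478851318, -0.16607774794101715) (0.300518274307251, 0.17066839337348938) 69.0093002319336
[[0.4291999936103821, -0.2757999897003174], [0.5885000228881836, -0.336899995803833], [0.6962000131607056, -0.05640000104904175], [0.536899983882904, 0.004800000227987766]]
steel px 362 462 171 236
```

View pics/s2.png

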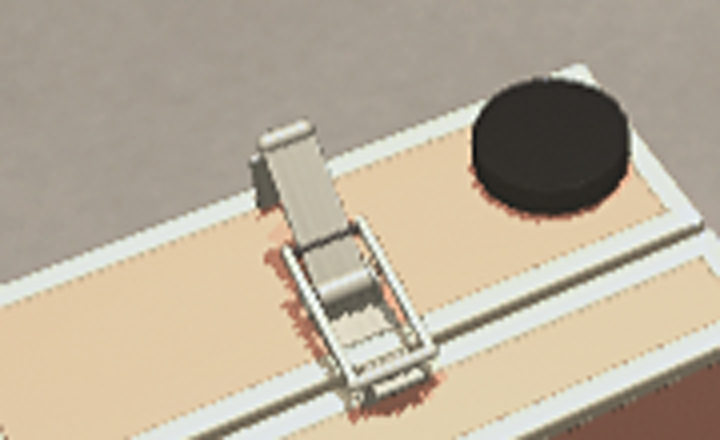

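```bash
cat >> h.py <<'E'
th=np.radians(-21.0);ex=np.array([np.cos(th),np.sin(th)]);ey=np.array([-ex[1],ex[0]])
O=np.array([.5863,-.1747])
def tocase(P):
    d=P[...,:2]-O;return np.stack([d@ex,d@ey,P[...,2]],-1)
def toworld(x,y,z): return [*(O+x*ex+y*ey),z]
def prof(names=('scene','top'),ymax=.022,zmin=.175):
    for n in names:
        q=tocase(pts(cap(n)));q=q[(abs(q[...,1])<ymax)&(q[...,2]>zmin)&(q[...,2]<.3)&(q[...,0]>-.12)&(q[...,0]<.07)]
        print(n)
        for x in np.arange(-.115,.065,.005):
            s=q[(q[:,0]>=x)&(q[:,0]<x+.005)]
            if len(s): print('x%4d n%3d z %.0f..%.0f y %.0f..%.0f'%(x*1e3,len(s),*(1e3*np.array([s[:,2].min(),s[:,2].max(),s[:,1].min(),s[:,1].max()]))))
E
python3 - <<'E'
from h import *
prof(ymax=.03)
E
```

```text
scene
x -99 n 19 z 176..199 y -11..-3
x -94 n 28 z 175..200 y -11..-4
x -79 n 11 z 225..229 y -11..8
x -74 n 63 z 220..232 y -12..12
x -69 n 66 z 217..226 y -11..11
x -64 n 58 z 210..223 y -11..11
x -59 n 63 z 206..217 y -11..11
x -54 n 60 z 200..212 y -11..11
x -49 n 65 z 195..208 y -11..16
x -44 n 77 z 192..202 y -18..19
x -39 n 79 z 185..199 y -18..19
x -34 n 79 z 183..198 y -17..18
x -29 n 65 z 179..197 y -17..18
x -24 n 76 z 177..197 y -18..18
x -19 n 20 z 178..195 y -18..18
x -14 n 20 z 186..196 y -18..18
x  -9 n 15 z 186..194 y -18..18
x  -4 n 18 z 189..192 y -18..18
x   0 n 16 z 188..192 y -18..18
x   5 n 21 z 184..191 y -18..18
x  10 n 26 z 179..190 y -18..18
x  15 n 28 z 183..190 y -17..18
x  20 n110 z 178..189 y -18..20
x  25 n 30 z 175..188 y -10..12
top
x -99 n 51 z 175..201 y -11..11
x -79 n 44 z 225..232 y -11..11
x -74 n 27 z 220..231 y -10..11
x -69 n 29 z 218..224 y -10..10
x -64 n 28 z 213..219 y -10..10
x -59 n 28 z 207..214 y -9..11
x -54 n 28 z 204..210 y -11..11
x -49 n 39 z 194..204 y -16..18
x -44 n 44 z 193..201 y -18..18
x -39 n 42 z 187..200 y -18..17
x -34 n 50 z 182..198 y -18..18
x -29 n 48 z 183..197 y -17..18
x -24 n 21 z 184..197 y -18..18
x -19 n 11 z 193..195 y -18..18
x -14 n 15 z 190..195 y -18..18
x  -9 n 15 z 187..194 y -18..18
x  -4 n 12 z 188..193 y -18..18
x   0 n 15 z 188..192 y -18..18
x   5 n 14 z 183..193 y -18..18
x  10 n 48 z 177..192 y -17..17
x  15 n 67 z 177..191 y -18..19
x  20 n 22 z 181..189 y -15..12
x  25 n  5 z 179..182 y -9..8
```

Emit:
play_rows(
  commands=[
    [[0.024,-0.0435,0.004,0,0,-0.023,0.35],[0.048,-0.087,0.008,0,0,-0.047,0.35],[0.072,-0.1305,0.012,0,0,-0.07,0.35],[0.096,-0.174,0.016,0,0,-0.093,0.35],[0.12,-0.2175,0.02,0,0,-0.117,0.35]],
  ],
)

```text
time_s: 0.7
tcp_pos: [0.275, 0.3861, 0.2426]
ee_rot: [[0.933, -0.359, -0.0], [-0.359, -0.933, -0.0], [0.0, 0.0, -1.0]]
wrist_force: [1.7, 0.4, -0.2]
gripper_width: 0.68
```

Emit:
play_rows(
  commands=[
    [[0.024,-0.0435,0.004,0,0,0,0.35],[0.048,-0.087,0.008,0,0,0,0.35],[0.072,-0.1305,0.012,0,0,0,0.35],[0.096,-0.174,0.016,0,0,0,0.35],[0.12,-0.2175,0.02,0,0,0,0.35]],
  ],
)

```text
time_s: 1.2
tcp_pos: [0.3948, 0.1687, 0.263]
ee_rot: [[0.934, -0.358, 0.001], [-0.358, -0.934, 0.001], [0.0, -0.001, -1.0]]
wrist_force: [0.8, 0.9, 0.3]
gripper_width: 0.646
```

Emit:
play_rows(
  commands=[
    [[0.024,-0.0435,0.004,0,0,0,0.35],[0.048,-0.087,0.008,0,0,0,0.35],[0.072,-0.1305,0.012,0,0,0,0.35],[0.096,-0.174,0.016,0,0,0,0.35],[0.12,-0.2175,0.02,0,0,0,0.35]],
  ],
)

```text
time_s: 1.7
tcp_pos: [0.515, -0.049, 0.2828]
ee_rot: [[0.933, -0.359, 0.0], [-0.359, -0.933, 0.0], [0.0, -0.0, -1.0]]
wrist_force: [0.4, 2.6, 0.7]
gripper_width: 0.653
```

Emit:
play_rows(
  commands=[
    [[0.024,-0.0435,0.004,0,0,0,0.35],[0.048,-0.087,0.005,0,0,0,0.35],[0.074,-0.13,0.0,0,0,0,0.35],[0.075,-0.13,0.0,0,0,0,0.35],[0.075,-0.13,0.0,0,0,0,0.35]],
  ],
)

```text
time_s: 2.2
tcp_pos: [0.5893, -0.1779, 0.281]
ee_rot: [[0.933, -0.361, -0.003], [-0.361, -0.933, 0.0], [-0.003, 0.001, -1.0]]
wrist_force: [-0.4, -0.3, -0.3]
gripper_width: 0.65
```

Emit:
play_rows(
  commands=[
    [[0.0,0.002,-0.03,0,0,0,0.35],[0.0,0.002,-0.055,0,0,0,0.35],[0.0,0.002,-0.08,0,0,0,0.35],[0.0,0.002,-0.09,0,0,0,0.35],[0.0,0.002,-0.1,0,0,0,0.35]],
  ],
)

```text
time_s: 2.7
tcp_pos: [0.5895, -0.174, 0.183]
ee_rot: [[0.934, -0.357, 0.001], [-0.357, -0.934, -0.0], [0.001, 0.0, -1.0]]
wrist_force: [0.9, -0.7, 1.2]
gripper_width: 0.648
```

Run:
```python
from h import *
s=r.sense();print(s['tcp_pos'],tocase(np.array(s['tcp_pos'])),s['wrist_force'])
c=cap('scene');d=cap('top')
save('g1',np.vstack([c['image'][170:300,170:330],d['image'][130:260,340:500]]),2.2)
```

```text
[ 0.58952439 -0.17397962  0.18300518] [0.00275206 0.00182805 0.18300518] [ 0.88767595 -0.68160167  1.23372845]
```

View pics/g1.png

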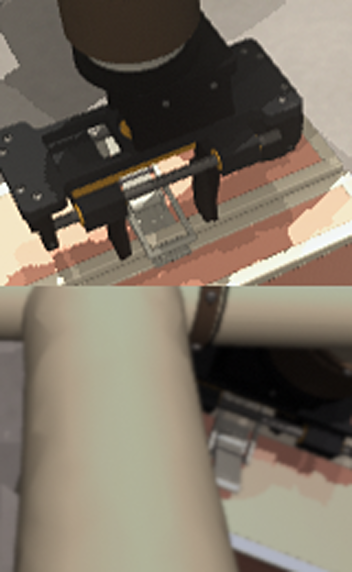

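Emit:
play_rows(
  commands=[
    [[0,0,0,0,0,0,0.55],[0,0,0,0,0,0,0.65],[0,0,0,0,0,0,0.8],[0,0,0,0,0,0,0.8],[0,0,0,0,0,0,0.8]],
  ],
)

```text
time_s: 3.3
tcp_pos: [0.5897, -0.1757, 0.1834]
ee_rot: [[0.933, -0.359, 0.001], [-0.359, -0.933, -0.001], [0.001, 0.001, -1.0]]
wrist_force: [-0.3, -2.2, 1.0]
gripper_width: 0.407
```

Emit:
play_rows(
  commands=[
    [[0,0,0,0,0,0,0.8],[0,0,0.002,0,0,0,0.8],[0,0,0.004,0,0,0,0.8],[0,0,0.006,0,0,0,0.8],[0,0,0.006,0,0,0,0.8]],
  ],
)

```text
time_s: 3.8
tcp_pos: [0.5898, -0.1757, 0.1874]
ee_rot: [[0.933, -0.359, 0.0], [-0.359, -0.933, -0.001], [0.0, 0.0, -1.0]]
wrist_force: [1.5, -6.0, -5.5]
gripper_width: 0.405
```

Emit:
play_rows(
  commands=[
    [[0.0028,-0.0016,0.001,0,0,0,0.8],[0.0056,-0.0027,0.001,0,0,0,0.8],[0.0084,-0.0037,0.001,0,0,0,0.8],[0.0112,-0.0048,0.001,0,0,0,0.8],[0.0112,-0.0048,0.001,0,0,0,0.8]],
  ],
)

```text
time_s: 4.3
tcp_pos: [0.5955, -0.1781, 0.1884]
ee_rot: [[0.933, -0.359, -0.014], [-0.359, -0.933, 0.003], [-0.014, 0.002, -1.0]]
wrist_force: [-10.5, 4.2, 5.1]
gripper_width: 0.407
```

Run:
```python
from h import *
s=r.sense();print(s['tcp_pos'],tocase(np.array(s['tcp_pos'])),s['wrist_force'],s['gripper_width'])
c=cap('scene');q=tocase(pts(c))
save('g2',c['image'][190:290,190:310],5)
# loop bar candidates & lever
for lo,hi,nm in((.012,.05,'bar'),(-.1,-.03,'lever')):
    m=(abs(q[...,1])<.018)&(q[...,0]>lo)&(q[...,0]<hi)&(q[...,2]>.178)&(q[...,2]<.26)
    for x in np.arange(lo,hi,.003):
        k=q[m&(q[...,0]>=x)&(q[...,0]<x+.003)]
        if len(k): print(nm,round(x*1e3),len(k),(1e3*k[:,2].min()).round(),(1e3*k[:,2].max()).round(),(1e3*k[:,1].min()).round(),(1e3*k[:,1].max()).round())
```

```text
[ 0.59549248 -0.17805169  0.18839327] [9.78305278e-03 1.65220737e-04 1.88393273e-01] [-10.54306671   4.18692167   5.05603431] 0.4069116230937189
bar 12 19 180.0 231.0 -15.0 18.0
bar 15 32 181.0 205.0 -17.0 18.0
bar 18 16 190.0 223.0 -18.0 18.0
bar 21 13 178.0 195.0 -18.0 17.0
bar 24 44 178.0 194.0 -16.0 16.0
bar 27 71 179.0 196.0 -18.0 17.0
bar 30 15 189.0 194.0 -15.0 16.0
lever -49 4 226.0 233.0 -10.0 -7.0
lever -46 4 219.0 230.0 -9.0 -6.0
lever -43 3 223.0 227.0 -8.0 -6.0
lever -37 24 195.0 203.0 -1.0 17.0
lever -34 27 192.0 203.0 -2.0 18.0
lever -31 3 194.0 202.0 2.0 15.0
```

View pics/g2.png

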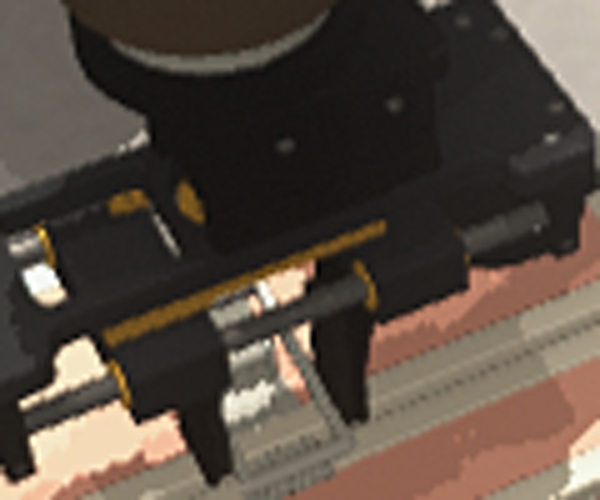

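The bar is now near x≈28 mm (crop px ~(300,460)), still held, above the hook; lever is coming up. Continuing the draw.

Emit:
play_rows(
  commands=[
    [[0.0028,-0.0011,0,0,0,0,0.8],[0.0056,-0.0022,0,0,0,0,0.8],[0.0075,-0.0029,0,0,0,0,0.8],[0.0075,-0.0029,0,0,0,0,0.8],[0.0075,-0.0029,0,0,0,0,0.8]],
  ],
)

```text
time_s: 4.85
tcp_pos: [0.6056, -0.1819, 0.1899]
ee_rot: [[0.934, -0.358, -0.006], [-0.358, -0.934, 0.001], [-0.006, 0.001, -1.0]]
wrist_force: [-7.2, 1.3, 4.5]
gripper_width: 0.409
```

```bash
cat > b.py <<'E'
from h import *
s=r.sense();print(tocase(np.array(s['tcp_pos'])).round(4),s['wrist_force'],s['gripper_width'])
q=tocase(pts(cap('scene')))
m=(abs(q[...,1])<.02)&(q[...,0]>.012)&(q[...,0]<.05)&(q[...,2]>.174)&(q[...,2]<.26)
for x in np.arange(.015,.05,.003):
    k=q[m&(q[...,0]>=x)&(q[...,0]<x+.003)]
    if len(k): print(round(x*1e3),len(k),(1e3*np.percentile(k[:,2],[0,25,50,75,90])).round())
E
python3 b.py
```

```text
[0.0206 0.0002 0.1899] [-7.24123263  1.32963761  4.48592943] 0.40893948190140145
15 37 [179. 181. 182. 197. 210.]
18 38 [177. 181. 182. 198. 212.]
21 40 [178. 181. 182. 203. 223.]
24 37 [179. 181. 182. 197. 216.]
27 49 [183. 195. 210. 223. 230.]
30 33 [190. 195. 200. 211. 221.]
33 12 [192. 193. 194. 195. 196.]
36 38 [190. 193. 193. 194. 195.]
39 60 [190. 191. 192. 193. 194.]
```

Emit:
play_rows(
  commands=[
    [[-0.001,0.0004,-0.003,0.025,0.065,0,0.8],[-0.002,0.0008,-0.0064,0.05,0.13,0,0.8],[-0.0032,0.0012,-0.0095,0.075,0.195,0,0.8],[-0.0047,0.0018,-0.0124,0.099,0.258,0,0.8],[-0.0047,0.0018,-0.0124,0.099,0.258,0,0.8]],
  ],
)

```text
time_s: 5.4
tcp_pos: [0.6014, -0.1803, 0.1767]
ee_rot: [[0.895, -0.358, -0.265], [-0.344, -0.934, 0.1], [-0.283, 0.002, -0.959]]
wrist_force: [-5.5, 1.5, 7.0]
gripper_width: 0.407
```

```bash
python3 b.py; python3 -c "
from h import *
c=dict(np.load('/tmp/scene.npz'));save('g3',c['image'][190:290,190:310],5)"
```

```text
[0.0161 0.0002 0.1767] [-5.54811852  1.4934951   7.04132612] 0.40656970685143984
15 4 [188. 191. 193. 194. 196.]
18 1 [199. 199. 199. 199. 199.]
21 18 [179. 180. 181. 181. 197.]
24 32 [174. 179. 180. 181. 184.]
27 23 [176. 177. 180. 181. 187.]
30 26 [174. 175. 176. 178. 211.]
33 38 [174. 175. 176. 176. 177.]
36 11 [174. 175. 177. 219. 220.]
39 1 [219. 219. 219. 219. 219.]
```

View pics/g3.png

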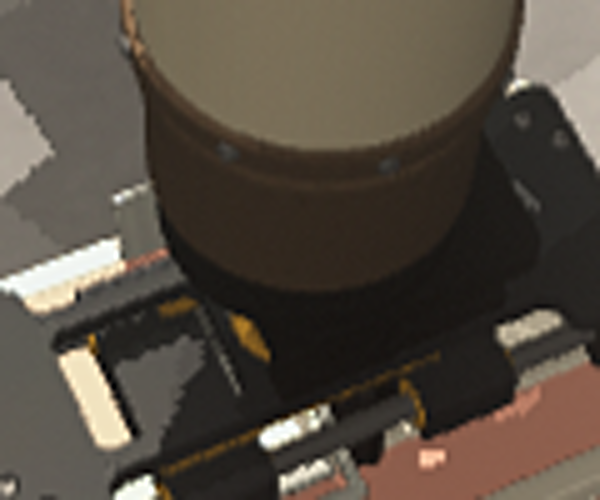

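Emit:
play_rows(
  commands=[
    [[-0.002,0.0008,0,0,0,0,0.8],[-0.004,0.0015,0,0,0,0,0.8],[-0.006,0.0023,0,0,0,0,0.8],[-0.0075,0.0029,0,0,0,0,0.8],[-0.0075,0.0029,0,0,0,0,0.8]],
  ],
)

```text
time_s: 5.95
tcp_pos: [0.5993, -0.1794, 0.1782]
ee_rot: [[0.901, -0.358, -0.245], [-0.346, -0.934, 0.094], [-0.263, -0.0, -0.965]]
wrist_force: [6.0, -6.5, -0.7]
gripper_width: 0.409
```

```bash
python3 b.py
```

```text
[0.0138 0.0003 0.1782] [ 6.00131628 -6.52168481 -0.71429463] 0.4092686341790728
15 8 [180. 180. 181. 187. 204.]
18 26 [178. 181. 182. 183. 184.]
21 31 [176. 180. 181. 183. 205.]
24 37 [177. 179. 180. 181. 183.]
27 44 [175. 178. 180. 181. 197.]
30 49 [174. 176. 177. 178. 178.]
33 38 [174. 175. 176. 177. 179.]
36 1 [222. 222. 222. 222. 222.]
```

Emit:
play_rows(
  commands=[
    [[-0.001,0.0004,-0.0005,0,0,0,0.8],[-0.002,0.0008,-0.001,0,0,0,0.8],[-0.003,0.0012,-0.001,0,0,0,0.8],[-0.004,0.0015,-0.001,0,0,0,0.8],[-0.004,0.0015,-0.001,0,0,0,0.8]],
  ],
)

```text
time_s: 6.5
tcp_pos: [0.5953, -0.1779, 0.1775]
ee_rot: [[0.901, -0.358, -0.245], [-0.346, -0.934, 0.094], [-0.262, -0.0, -0.965]]
wrist_force: [4.5, -5.8, 1.4]
gripper_width: 0.402
```

```bash
python3 b.py
```

```text
[0.0096 0.0003 0.1775] [ 4.52876215 -5.77748033  1.37385296] 0.4020825910247624
15 26 [174. 181. 182. 182. 194.]
18 36 [175. 180. 181. 182. 183.]
21 38 [174. 179. 181. 182. 191.]
24 56 [174. 177. 180. 182. 190.]
27 57 [174. 176. 177. 179. 182.]
30 12 [174. 176. 176. 177. 178.]
```

Emit:
play_rows(
  commands=[
    [[0,0,0,0,0,0,0.5],[0,0,0,0,0,0,0.4],[0,0,0,0,0,0,0.35],[0,0,0.005,0,0,0,0.35],[0,0,0.02,0,0,0,0.35]],
  ],
)

```text
time_s: 7.05
tcp_pos: [0.5911, -0.1758, 0.1949]
ee_rot: [[0.897, -0.359, -0.258], [-0.345, -0.934, 0.099], [-0.277, 0.0, -0.961]]
wrist_force: [1.1, -0.1, 0.6]
gripper_width: 0.646
```

Emit:
play_rows(
  commands=[
    [[0,0,0.025,0,0,0,0.35],[0,0,0.06,-0.03,-0.078,0,0.5],[0,0,0.085,-0.065,-0.168,0,1],[0,0,0.085,-0.099,-0.258,0,1],[0,0,0.085,-0.099,-0.258,0,1]],
  ],
)

```text
time_s: 7.55
tcp_pos: [0.59, -0.1756, 0.2838]
ee_rot: [[0.934, -0.358, 0.004], [-0.358, -0.934, 0.0], [0.003, -0.001, -1.0]]
wrist_force: [0.2, -0.4, 0.6]
gripper_width: 0.372
```

Run:
```python
from h import *
s=r.sense();print(tocase(np.array(s['tcp_pos'])).round(4),s['wrist_force'],s['gripper_width'],s['ee_rot'].round(3).tolist())
c=cap('scene');save('g4',c['image'][190:290,190:310],5)
prof(('scene',),.02)
```

```text
[0.0038 0.0005 0.2838] [ 0.16770722 -0.4168302   0.63268106] 0.37204864351145855 [[0.934, -0.358, 0.004], [-0.358, -0.934, 0.0], [0.003, -0.001, -1.0]]
scene
x -99 n 35 z 175..199 y -11..1
x -94 n 42 z 176..200 y -11..4
x -44 n  1 z 247..247 y 3..3
x -39 n 62 z 214..249 y -11..12
x -34 n239 z 183..249 y -18..18
x -29 n157 z 182..214 y -18..18
x -24 n 77 z 176..202 y -18..18
x -19 n 22 z 191..198 y -18..18
x -14 n 19 z 189..198 y -18..18
x  -9 n 22 z 185..294 y -18..17
x  -4 n 33 z 186..298 y -18..18
x   0 n 34 z 179..300 y -17..18
x   5 n 33 z 176..296 y -18..18
x  10 n101 z 177..300 y -19..20
x  15 n 69 z 175..299 y -20..20
x  20 n 51 z 175..184 y -18..17
x  25 n 41 z 175..184 y -13..16
```

View pics/g4.png

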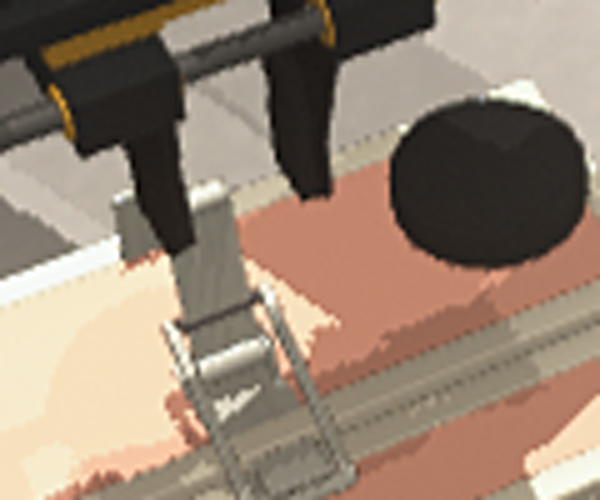

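Loop hangs over the hook region (bar at crop ~(300,490)), lever standing at ~97° (crop (210,260)), fingers clear. Shutting the fingers and going to the lid side of the lever.

Emit:
play_rows(
  commands=[
    [[-0.005,0.002,0,0,0,0,1],[-0.01,0.004,-0.01,0,0,0,1],[-0.015,0.0057,-0.03,0,0,0,1],[-0.015,0.0057,-0.05,0,0,0,1],[-0.015,0.0057,-0.056,0,0,0,1]],
  ],
)

```text
time_s: 8.15
tcp_pos: [0.5759, -0.1705, 0.2216]
ee_rot: [[0.933, -0.359, -0.007], [-0.359, -0.933, 0.001], [-0.007, 0.001, -1.0]]
wrist_force: [0.2, -0.4, -0.3]
gripper_width: 0.005
```

Run:
```python
from h import *
s=r.sense();print(tocase(np.array(s['tcp_pos'])).round(4),s['wrist_force'],s['gripper_width'])
c=cap('scene');save('g5',c['image'][195:315,190:320],5)
```

```text
[-1.120e-02  2.000e-04  2.216e-01] [ 0.15793337 -0.35635026 -0.31684103] 0.005342036471731811
```

View pics/g5.png

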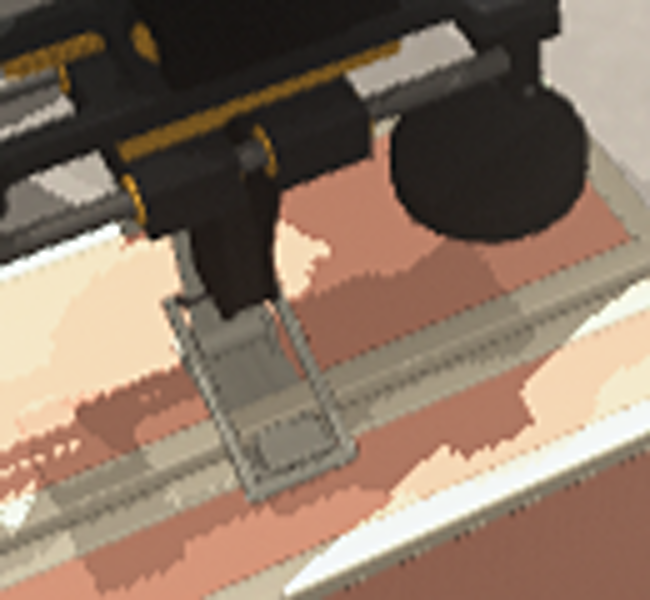

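The loop now encloses the hook with its bar on the far side (crop ~(300,470)); shut fingers stand at the lid side of the lever (240,310). Pressing.

Emit:
play_rows(
  commands=[
    [[-0.0045,0.0018,0.003,0,0,0,1],[-0.009,0.0035,0.006,0,0,0,1],[-0.0135,0.0052,0.007,0,0,0,1],[-0.018,0.0069,0.007,0,0,0,1],[-0.0225,0.0086,0.007,0,0,0,1]],
  ],
)

```text
time_s: 8.7
tcp_pos: [0.5552, -0.1621, 0.2331]
ee_rot: [[0.934, -0.358, 0.004], [-0.358, -0.934, -0.0], [0.003, -0.001, -1.0]]
wrist_force: [2.8, -0.6, -1.7]
gripper_width: 0.001
```

```bash
cat > p.py <<'E'
from h import *
s=r.sense();f=s['wrist_force'];print(tocase(np.array(s['tcp_pos'])).round(4),'Fcase',(f[:2]@ex).round(1),(f[:2]@ey).round(1),f[2].round(1))
q=tocase(pts(cap('scene')))
for nm,a,b in(('bar',.014,.035),('lever',-.105,-.04)):
  m=(abs(q[...,1])<.018)&(q[...,0]>a)&(q[...,0]<b)&(q[...,2]>.174)&(q[...,2]<.255)
  for x in np.arange(a,b,.004):
    k=q[m&(q[...,0]>=x)&(q[...,0]<x+.004)]
    if len(k)>2: print(nm,round(x*1e3),len(k),(1e3*np.percentile(k[:,2],[0,25,50,75,100])).round())
E
python3 p.py
```

```text
[-0.0336  0.0006  0.2331] Fcase 2.9 0.4 -1.7
bar 14 45 [175. 178. 180. 181. 184.]
bar 18 37 [174. 177. 181. 182. 184.]
bar 22 38 [174. 177. 181. 182. 183.]
bar 26 34 [174. 179. 180. 181. 184.]
lever -97 75 [174. 181. 187. 194. 200.]
lever -93 6 [176. 178. 179. 185. 199.]
lever -53 6 [238. 242. 242. 244. 245.]
lever -49 18 [225. 231. 236. 242. 247.]
lever -45 25 [212. 223. 226. 235. 247.]
lever -41 4 [211. 211. 217. 222. 224.]
```

Emit:
play_rows(
  commands=[
    [[-0.0045,0.0017,-0.0025,0,0,0,1],[-0.009,0.0034,-0.005,0,0,0,1],[-0.0131,0.005,-0.009,0,0,0,1],[-0.018,0.0069,-0.013,0,0,0,1],[-0.0224,0.0086,-0.0173,0,0,0,1]],
  ],
)

```text
time_s: 9.25
tcp_pos: [0.5337, -0.154, 0.2169]
ee_rot: [[0.934, -0.358, 0.006], [-0.358, -0.934, -0.002], [0.006, -0.0, -1.0]]
wrist_force: [4.0, -1.6, 6.5]
gripper_width: 0.003
```

```bash
python3 p.py
```

```text
[-0.0566  0.0005  0.2169] Fcase 4.3 -0.1 6.5
bar 14 42 [174. 177. 181. 182. 184.]
bar 18 46 [174. 176. 181. 182. 184.]
bar 22 27 [178. 180. 181. 182. 183.]
lever -97 43 [174. 179. 185. 192. 200.]
lever -81 5 [223. 223. 225. 225. 225.]
lever -77 12 [218. 220. 223. 223. 225.]
lever -73 7 [214. 216. 217. 220. 222.]
lever -69 8 [212. 215. 216. 223. 232.]
lever -65 14 [209. 212. 216. 224. 233.]
lever -61 18 [204. 209. 210. 219. 235.]
lever -57 38 [200. 203. 205. 206. 242.]
lever -53 60 [199. 201. 203. 219. 250.]
lever -49 258 [195. 219. 232. 245. 255.]
lever -45 82 [189. 195. 196. 198. 254.]
lever -41 18 [190. 192. 193. 195. 198.]
```

Emit:
play_rows(
  commands=[
    [[-0.005,0.0019,-0.0055,0,0,0,1],[-0.0095,0.0037,-0.011,0,0,0,1],[-0.0115,0.0044,-0.015,0,0,0,1],[-0.0136,0.0052,-0.0193,0,0,0,1],[-0.0136,0.0052,-0.0193,0,0,0,1]],
  ],
)

```text
time_s: 9.8
tcp_pos: [0.518, -0.1482, 0.1951]
ee_rot: [[0.934, -0.359, -0.001], [-0.359, -0.934, 0.0], [-0.001, 0.0, -1.0]]
wrist_force: [2.4, -0.4, 2.8]
gripper_width: 0.005
```

```bash
python3 p.py
```

```text
[-0.0732  0.0003  0.1951] Fcase 2.4 0.5 2.8
bar 14 50 [174. 176. 180. 182. 183.]
bar 18 35 [174. 180. 181. 182. 184.]
bar 22 15 [178. 180. 181. 182. 182.]
lever -97 17 [174. 179. 184. 196. 199.]
lever -93 6 [193. 196. 196. 197. 198.]
lever -89 6 [193. 194. 195. 197. 204.]
lever -85 9 [191. 195. 197. 209. 253.]
lever -81 12 [190. 192. 199. 208. 255.]
lever -77 7 [191. 194. 199. 205. 209.]
lever -73 11 [189. 191. 203. 213. 246.]
lever -69 56 [187. 191. 203. 221. 246.]
lever -65 298 [187. 204. 221. 235. 253.]
lever -61 38 [185. 188. 189. 191. 239.]
lever -57 28 [185. 187. 188. 188. 189.]
lever -53 36 [184. 186. 187. 188. 191.]
lever -49 50 [184. 186. 187. 188. 188.]
lever -45 50 [180. 184. 186. 187. 189.]
lever -41 6 [185. 186. 186. 187. 188.]
```

Emit:
play_rows(
  commands=[
    [[-0.0005,0.0002,-0.0015,0,0,0,1],[-0.001,0.0004,-0.003,0,0,0,1],[-0.001,0.0004,-0.0045,0,0,0,1],[-0.001,0.0004,-0.006,0,0,0,1],[-0.001,0.0004,-0.006,0,0,0,1]],
  ],
)

```text
time_s: 10.35
tcp_pos: [0.5173, -0.148, 0.191]
ee_rot: [[0.934, -0.358, -0.0], [-0.358, -0.934, -0.001], [0.0, 0.0, -1.0]]
wrist_force: [0.3, 0.4, 9.1]
gripper_width: 0.002
```

Emit:
play_rows(
  commands=[
    [[0,0,-0.001,0,0,0,1],[0,0,-0.002,0,0,0,1],[0,0,-0.002,0,0,0,1]],
  ],
)

```text
time_s: 10.65
tcp_pos: [0.5172, -0.1479, 0.1894]
ee_rot: [[0.934, -0.358, -0.0], [-0.358, -0.934, -0.0], [-0.0, 0.001, -1.0]]
wrist_force: [-0.8, 0.7, 11.4]
gripper_width: 0.003
```

Emit:
play_rows(
  commands=[
    [[0,0,-0.001,0,0,0,1],[0,0,-0.002,0,0,0,1],[0,0,-0.002,0,0,0,1]],
  ],
)

```text
time_s: 10.95
tcp_pos: [0.517, -0.1479, 0.1876]
ee_rot: [[0.934, -0.358, -0.001], [-0.358, -0.934, -0.0], [-0.0, 0.001, -1.0]]
wrist_force: [-2.1, 1.8, 12.9]
gripper_width: 0.002
```

Emit:
play_rows(
  commands=[
    [[0,0,-0.001,0,0,0,1],[0,0,-0.0015,0,0,0,1],[0,0,-0.0015,0,0,0,1]],
  ],
)

```text
time_s: 11.25
tcp_pos: [0.5168, -0.1478, 0.1861]
ee_rot: [[0.934, -0.358, -0.001], [-0.358, -0.934, -0.0], [-0.001, 0.001, -1.0]]
wrist_force: [-1.4, 1.9, 13.9]
gripper_width: 0.005
```

Emit:
play_rows(
  commands=[
    [[0,0,-0.001,0,0,0,1],[0,0,-0.001,0,0,0,1],[0,0,-0.001,0,0,0,1]],
  ],
)

```text
time_s: 11.55
tcp_pos: [0.5168, -0.1478, 0.185]
ee_rot: [[0.934, -0.358, -0.001], [-0.358, -0.934, -0.0], [-0.001, 0.001, -1.0]]
wrist_force: [-1.2, 3.1, 13.4]
gripper_width: 0.007
```

Emit:
play_rows(
  commands=[
    [[0,0,-0.001,0,0,0,1],[0,0,-0.001,0,0,0,1],[0,0,-0.001,0,0,0,1]],
  ],
)

```text
time_s: 11.85
tcp_pos: [0.5167, -0.1477, 0.1841]
ee_rot: [[0.934, -0.358, -0.001], [-0.358, -0.934, -0.0], [-0.001, 0.001, -1.0]]
wrist_force: [-2.6, 2.8, 14.3]
gripper_width: 0.008
```

Emit:
play_rows(
  commands=[
    [[0,0,-0.001,0,0,0,1],[0,0,-0.001,0,0,0,1],[0,0,-0.001,0,0,0,1]],
  ],
)

```text
time_s: 12.15
tcp_pos: [0.5167, -0.1478, 0.1841]
ee_rot: [[0.934, -0.358, -0.001], [-0.358, -0.934, -0.001], [-0.0, 0.001, -1.0]]
wrist_force: [-4.4, 3.5, 18.0]
gripper_width: 0.006
```

Emit:
play_rows(
  commands=[
    [[0,0,-0.001,0,0,0,1],[0,0,-0.001,0,0,0,1],[0,0,-0.001,0,0,0,1]],
  ],
)

```text
time_s: 12.45
tcp_pos: [0.5168, -0.1478, 0.1839]
ee_rot: [[0.934, -0.357, -0.0], [-0.357, -0.934, -0.001], [0.0, 0.001, -1.0]]
wrist_force: [-5.2, 4.8, 21.3]
gripper_width: 0.004
```

```bash
python3 p.py
```

```text
[-0.0746  0.0002  0.1839] Fcase -6.6 2.6 21.3
bar 14 50 [174. 176. 180. 182. 183.]
bar 18 35 [174. 180. 181. 182. 183.]
bar 22 18 [179. 180. 180. 182. 184.]
lever -97 19 [174. 184. 188. 192. 196.]
lever -93 6 [182. 182. 183. 184. 184.]
lever -89 4 [182. 182. 183. 186. 193.]
lever -85 9 [180. 183. 186. 200. 245.]
lever -81 14 [182. 183. 196. 235. 252.]
lever -77 13 [180. 187. 196. 242. 252.]
lever -73 13 [181. 183. 198. 212. 252.]
lever -69 123 [180. 192. 206. 221. 240.]
lever -65 199 [180. 195. 212. 222. 242.]
lever -61 26 [180. 182. 182. 183. 184.]
lever -57 23 [181. 182. 183. 183. 185.]
lever -53 29 [181. 182. 183. 183. 185.]
lever -49 49 [179. 181. 183. 184. 186.]
lever -45 40 [178. 182. 183. 183. 186.]
lever -41 10 [180. 181. 183. 183. 184.]
```

Force rises 3.5 N per mm with no motion (z 0.184, the predicted stop), and the strip reads level along its length, so it is home. Backing off.

Emit:
play_rows(
  commands=[
    [[0,0,0.005,0,0,0,1],[0,0,0.02,0,0,0,1],[0,0,0.05,0,0,0,1],[0,0,0.09,0,0,0,1],[0,0,0.13,0,0,0,1]],
  ],
)

```text
time_s: 13.0
tcp_pos: [0.5151, -0.1476, 0.3092]
ee_rot: [[0.933, -0.359, -0.008], [-0.359, -0.933, 0.001], [-0.008, 0.002, -1.0]]
wrist_force: [1.1, 1.1, 0.3]
gripper_width: 0.006
```

```bash
python3 p.py
python3 - <<'E'
from h import *
c=dict(np.load('/tmp/scene.npz'));save('g6',c['image'][170:330,140:340],4)
E
```

```text
[-7.620e-02 -2.000e-04  3.092e-01] Fcase 0.7 1.4 0.3
bar 14 50 [175. 176. 180. 182. 183.]
bar 18 37 [174. 179. 181. 182. 184.]
bar 22 20 [178. 180. 181. 182. 184.]
lever -101 23 [180. 192. 196. 197. 198.]
lever -97 89 [176. 185. 189. 194. 200.]
lever -93 32 [180. 182. 183. 184. 186.]
lever -89 24 [181. 182. 183. 183. 186.]
lever -85 25 [181. 182. 183. 183. 184.]
lever -81 21 [179. 182. 182. 183. 184.]
lever -77 29 [181. 182. 183. 183. 185.]
lever -73 24 [180. 182. 183. 183. 184.]
lever -69 23 [180. 182. 183. 183. 184.]
lever -65 23 [180. 182. 182. 183. 185.]
lever -61 27 [181. 182. 182. 183. 185.]
lever -57 27 [179. 182. 183. 183. 185.]
lever -53 28 [180. 182. 183. 184. 185.]
lever -49 50 [179. 182. 183. 183. 186.]
lever -45 44 [179. 181. 183. 183. 186.]
lever -41 9 [179. 182. 182. 183. 184.]
```

View pics/g6.png

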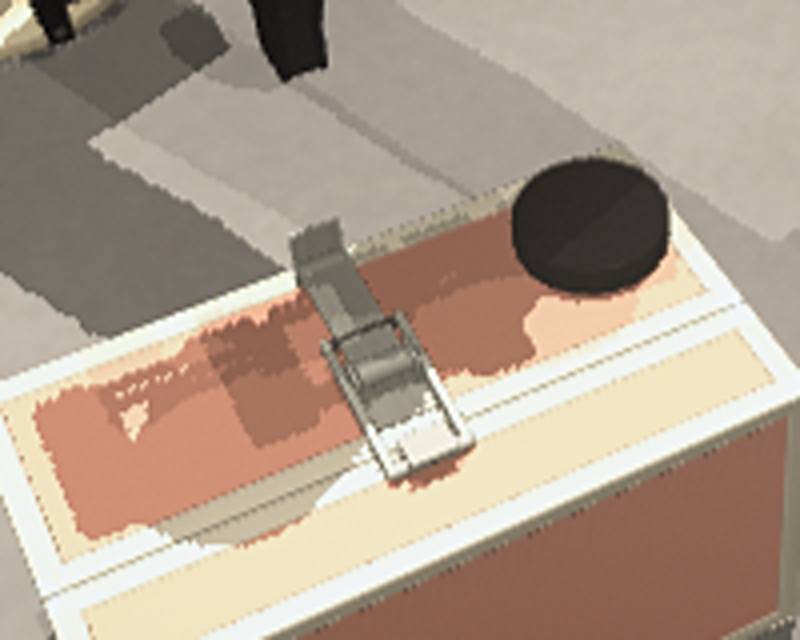

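The lid gap is closed to a hairline, the loop is hooked at (430,450), the lever lies flat against the clip at (340,280), and the compact is in place.

```bash
python3 -c "
from station import r
print(r.finish_job())"
```

```text
the job is handed in; nothing more can be done
None
```

The make-up case is fastened, and I handed the job in at about 13 s of the 58 s allowed.

- **Loop:** I gripped it from above, lifted it over the keeper's hook and lowered it behind. I then drew it back under the head and let go.
- **Lever:** I pressed it over with the shut fingers and stopped after two 1 mm steps gave almost no movement (force rose from 14 to 21 N). I then backed away.

**Last checks**
- The lever strip reads level along its whole length, at about 0.183 m, close to the expected flat height.
- The parting gap is closed to a hairline and the loop is still over the hook.
- The compact looks undisturbed, and the wrist force is near zero with the arm clear.

No check failed. I did not picture the jar, tin and brush again at the end, but the arm did not work near them.

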